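# Make up two foil-stamping kits

## Robot

A 6-joint arm with a two-finger parallel gripper is mounted at the origin on the work surface. World frame = base frame: x ahead of the robot, y to its left, z up, the work surface at z = 0. Lengths are in m, angles in rad, forces in N, time in s.
With the tool pointing down it reaches from about 0.325 to 1 m from the base axis. Payload 5.1 kg.
Tool frame: the origin (TCP) lies on the front face of the gripper's body, between the roots of the fingers; the fingertips stand 73 mm ahead of it and the grasp point (between the pads) lies 54 mm ahead of it; z points along the fingers, y is the line along which they close (so a half turn about z gives the same grasp; the last joint's range is limited). The gripper opens to 85 mm and grips with 20 to 120 N. Pads are 22 mm wide; open, the fingers measure 114 mm over their backs; the gripper's body (76 mm by 85 mm) begins 54 mm behind the grasp point. The pads swing forward as they close: fully open they stand 13 mm farther back than shut.
Start: joints at [1.17, 0.124, 1.65, -0, 1.367, -0.083], TCP at [0.203, 0.617, 0.304] pointing down, gripper open.
Joint ranges: [-2.61, 2.61], [-1.02, 2.33], [0.03, 2.71], [-1.35, 4.49], [0.32, 2.68], [-2.91, 2.91]. Speed limits (rad/s): [2.57, 2.57, 3.14, 3.14, 3.14, 3.14].

## Interface

Orientations are given as a unit quaternion [w, x, y, z].
In Python, from cell import * gives the robot as it stands.
- The arm moves only by the tool servo_tool, never from a script. Its argument "deltas" is a list of rows, each a list of 5 numbers: the opening, from 0 (shut) to 1 (fully open), then the shift along the tool's x, y, z in units of 300 mm (1.0 is 300 mm), then the turn about the tool's z in units of 45 degrees (1.0 is 45 degrees). A call has 1 to 12 rows; each row shifts and turns the commanded pose from where the row before left it, along the tool's axes as they then stand; what a row does not reach is not made up. A row lasts 1/10 s, in which the tool goes at most 50 mm and 8.59 degrees, less where a joint would pass 70% of its speed; a pose out of reach is approached as far as the arm can. A call with a number of a shift or a turn outside -1 to 1 is refused whole. A call with a gripper value outside its range is refused whole. The fingers move at their own pace and stop on an object; "newtons" is the grip in N (left out, the last holds). Time passes only in rows, so rows that do not move let the fingers close. It gives the time, the measured TCP pose, the force, the opening and the grip force at its end, in the units of the state.
- sense(): the state, without advancing time (a new reading comes with each control period).
- grab_frame(name): name is "side" or "top"; returns a dict with "frame" (384x512x3 uint8, red, green, blue), "camera_matrix" (3x3 intrinsics, pixels), "dist_coeffs" ([k1, k2, p1, p2, k3] as OpenCV has them; the pictures are not rectified), "world_to_cam" (4x4, takes a point from world to camera coordinates). Camera axes: x right, y down, z forward; pixel columns grow to the right and rows downward; lengths in m; the calibration is good to about 2 mm. A picture is of the moment at which its call begins. There is no depth.
- sign_off(): hands the job in; it is judged then, once.
Trained networks look in a picture, given as the dict that the camera call returned (one of the last four; its "shot" number tells which), for a name from the list of things; names that differ only in an ending like _2 or _b are one class to them, and where a whole thing is asked for, a point or a joint stands for the part that bears it (a point fixed in the world has none). Each returns a list of dicts, best first, with "confidence" (0 to 1); they miss things now and then, are a little off and sometimes report something else, mostly with a low value. They report only what shows in the picture. A call takes as long as a camera call.
- boxes_of(picture, name): "point" ([column, row] in pixels, amid what is visible of it).
- cut_out(picture, name): "mask" (384x512 bool, what is visible of it) and "point" ([column, row] in pixels, amid what is visible of it).
The state is a dict: "clock": time; "joints": joint angles; "joint_velocities": joint speeds; "joint_efforts": joint torques, N m; "eef_pos": TCP position; "ee_rot": TCP orientation; "ft_force": force on the tool from outside, world axes, zero at the start; "moment": the same for the moment, N m; "grip_width": opening from 0.0 (shut) to 1.0 (fully open); "gripper_force": force on a finger pad.
Only numpy, scipy, OpenCV 4.12 (cv2) and the standard library are available. Lean on these libraries where they do the work, as an engineer would, in place of code of your own. Each camera call takes 0.05 s, during which the arm holds its last target. There are 200 camera calls.

## Task

Make up the two stamping kits from the stock in the middle of the bench. In the oblong tray stand the slim foil roll in the short compartment and the bar-shaped die in the long one; in the square tray stand the thick foil roll in the full-width compartment, and the round die and the square die in the two small compartments, one in each, either way round. Everything must stand upright and flat on its tray's floor, dies brass face up, and the L-shaped corner die must stay where it is.

Things in the scene. Friction and masses are not known exactly. Their poses are not given: they have to be found in the camera images.
- oblong_tray: Dark steel tray with bright rims and dividers, fixed to the bench, 220 x 100 mm outside (long along its x), low: floor 4 mm thick, rim and divider only 12 mm high over the bench and 4 mm thick. Origin: centre of the underside. One divider across it at x = +32 mm makes two compartments: the long one (x -106 to +30 mm, 136 x 92 mm, centre x = -38, y = 0) and the short one (x +34 to +106 mm, 72 x 92 mm, centre x = +70, y = 0).
- square_tray: Dark steel tray with bright rims and dividers, fixed to the bench, 180 x 180 mm outside, floor 4 mm thick, rim and dividers 12 mm high over the bench and 4 mm thick. Origin: centre of the underside. A divider along y at x = 0 makes one full-width compartment (84 x 172 mm, centre x = -44, y = 0); the other half is split by a divider along x at y = 0 into two small compartments of 84 x 84 mm, centres x = +44, y = +44 and x = +44, y = -44.
- slim_roll: Slim roll of gold foil on a card core (round top with a dark hole), standing upright on the bench: 34 mm diameter, 52 mm high, solid enough to grip. Origin: centre of the underside, z up.
- thick_roll: Thick roll of gold foil on a card core (round top with a dark hole), standing upright on the bench: 56 mm diameter, 52 mm high. Origin: centre of the underside, z up.
- bar_die: Bar-shaped stamping die, a wooden block with a brass face on top, standing on the bench: 84 mm (its x) x 22 mm (its y) x 40 mm high. Origin: centre of the underside, z up.
- round_die: Round stamping die, wood with a brass face on top, standing on the bench: 42 mm diameter, 40 mm high. Origin: centre of the underside, z up.
- square_die: Square stamping die, wood with a brass face on top, standing on the bench: 42 x 42 mm (sides along its x and y), 40 mm high. Origin: centre of the underside, z up.
- corner_die: L-shaped stamping die, wood with a brass face on top, 40 mm high: two arms 20 mm wide, 54 mm (along x, at y -27 to -7 mm) and 54 mm overall (along y, at x -27 to -7 mm). Not wanted in either kit: leave it where it is. Origin: centre of the L's 54 x 54 mm bounding square, at the underside.

How it is judged:
At the end, for the whole second after the job is handed in: Each roll and die is in its named compartment (round and square die either way round), upright within 0.08 rad, underside within 3 mm of the tray floor, released and at rest; the corner die is within 20 mm of where it began (x of slim_roll in the frame of oblong_tray between 0.034 and 0.106 m and y of slim_roll in the frame of oblong_tray between -0.046 and 0.046 m and z of slim_roll in the frame of oblong_tray between 0 and 0.007 m and angle between each of slim_roll, bar_die, thick_roll's own z axis and vertical below 0.08 rad and linear speed of each of slim_roll, bar_die, thick_roll below 0.02 m/s and angular speed of each of slim_roll, bar_die, thick_roll below 0.2 rad/s and x of bar_die in the frame of oblong_tray between -0.106 and 0.03 m and y of bar_die in the frame of oblong_tray between -0.046 and 0.046 m and z of bar_die in the frame of oblong_tray between 0 and 0.007 m and x of thick_roll in the frame of square_tray between -0.086 and -0.002 m and y of thick_roll in the frame of square_tray between -0.086 and 0.086 m and z of thick_roll in the frame of square_tray between 0 and 0.007 m and (((x of round_die in the frame of square_tray between 0.002 and 0.086 m and y of round_die in the frame of square_tray between 0.002 and 0.086 m and z of round_die in the frame of square_tray between 0 and 0.007 m and angle between round_die's own z axis and vertical below 0.08 rad and linear speed of round_die below 0.02 m/s and angular speed of round_die below 0.2 rad/s) and (x of square_die in the frame of square_tray between 0.002 and 0.086 m and y of square_die in the frame of square_tray between -0.086 and -0.002 m and z of square_die in the frame of square_tray between 0 and 0.007 m and angle between square_die's own z axis and vertical below 0.08 rad and linear speed of square_die below 0.02 m/s and angular speed of square_die below 0.2 rad/s)) or ((x of square_die in the frame of square_tray between 0.002 and 0.086 m and y of square_die in the frame of square_tray between 0.002 and 0.086 m and z of square_die in the frame of square_tray between 0 and 0.007 m and angle between square_die's own z axis and vertical below 0.08 rad and linear speed of square_die below 0.02 m/s and angular speed of square_die below 0.2 rad/s) and (x of round_die in the frame of square_tray between 0.002 and 0.086 m and y of round_die in the frame of square_tray between -0.086 and -0.002 m and z of round_die in the frame of square_tray between 0 and 0.007 m and angle between round_die's own z axis and vertical below 0.08 rad and linear speed of round_die below 0.02 m/s and angular speed of round_die below 0.2 rad/s))) and distance of corner_die from where it was at the start of the episode below 0.02 m); the robot touches nothing.
It fails at once if the L-shaped corner die is moved by 20 mm or more (distance of corner_die from where it was at the start of the episode above 0.02 m).
It also fails if it takes over 115 s, if anything falls off the work surface, if the arm or the gripper's body presses on something with over 40 N, if the wrist force passes 120 N, or if a joint passes its speed limit or range.

## Working session

There is one attempt and no reset: what is moved stays moved. The work goes in short steps, Python scripts to look and compute and a tool call to move; the robot and the scene stay as the last step left them, time stands still between calls to the robot, and variables do not carry over. Pictures are saved under pics/ and viewed, at most 14 in all, crops included, and the job is handed in when it is done.

Besides the shell and the picture viewer there is one more tool, called after ">>>" as name([rows], argument=value, ...), one row to a line, values as JSON. servo_tool: Moves the arm, as the interface text tells. Its arguments: {"type":"object","properties":{"deltas":{"type":"array","items":{"type":"array","items":{"type":"number","minimum":-1,"maximum":1}}},"newtons":{"type":"number"}},"required":["deltas"]}

```bash
mkdir -p pics
python3 - <<'E'
from cell import *
import cv2, numpy as np
s=sense(); print(s['eef_pos'],s['ee_rot'],s['clock'])
for c in ['top','side']:
    p=grab_frame(c); cv2.imwrite(f'pics/{c}0.png',cv2.resize(p['frame'][:,:,::-1],(800,600)))
    W=np.array(p['world_to_cam']); print(c,(-W[:3,:3].T@W[:3,3]).round(3),W[2,:3].round(3))
    for n in ['oblong_tray','square_tray','slim_roll','thick_roll','bar_die','round_die','square_die','corner_die']:
        print(n,[(np.round(d['point'],1).tolist(),round(d['confidence'],2)) for d in boxes_of(p,n)][:3])
E
```

```text
[0.20299    0.61701923 0.3026625 ] [-2.57189299e-04  1.58270686e-01  9.87395221e-01 -1.00074229e-03] 0.0
top [ 0.4   -0.009  1.035] [ 0.106  0.007 -0.994]
oblong_tray [([379.1, 197.4], 0.93)]
square_tray [([134.6, 183.6], 0.82)]
slim_roll [([301.8, 148.7], 0.73)]
thick_roll [([206.7, 213.9], 0.81)]
bar_die [([305.9, 216.0], 0.73)]
round_die [([253.2, 149.5], 0.47), ([298.5, 149.3], 0.24)]
square_die [([203.3, 150.8], 0.79), ([299.9, 149.1], 0.7)]
corner_die [([205.1, 153.3], 0.65), ([258.9, 208.4], 0.52)]
side [ 0.029 -0.517  0.536] [ 0.595  0.585 -0.551]
oblong_tray [([360.1, 310.0], 0.61)]
square_tray [([161.6, 169.3], 0.85), ([218.2, 228.8], 0.26)]
slim_roll [([312.7, 215.8], 0.72)]
thick_roll [([183.0, 201.7], 0.94)]
bar_die [([260.0, 259.4], 0.83), ([361.2, 314.0], 0.54)]
round_die [([271.7, 199.7], 0.75)]
square_die [([233.1, 178.7], 0.7)]
corner_die [([219.1, 230.7], 0.95)]
```

View pics/top0.png

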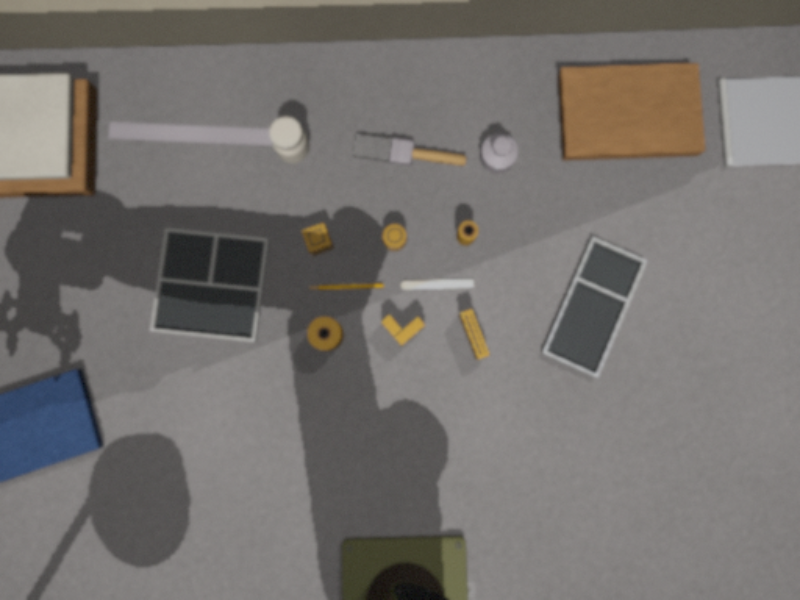

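View pics/side0.png

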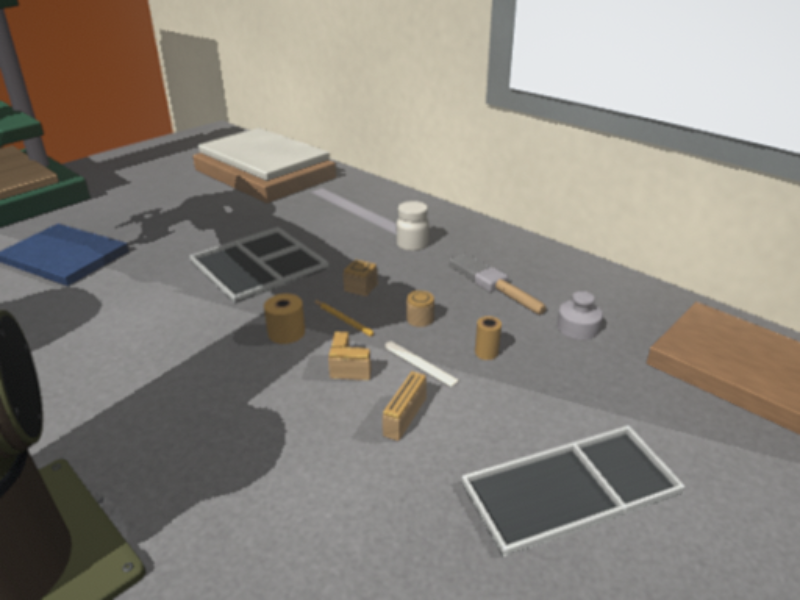

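The top view (800x600) shows the square tray at (209,285), its full-width compartment nearest the robot, and the oblong tray at (595,305), its short compartment far side. Dies and rolls: square (317,237), round (395,236), slim (468,232), thick (324,333), corner (402,328), bar (475,334). A pencil and a white strip lie between the rows.

```bash
cat > h.py <<'E'
from cell import *
import cv2, numpy as np
from scipy.optimize import least_squares
def circ(r): a=np.linspace(0,2*np.pi,60,endpoint=False); return np.c_[r*np.cos(a),r*np.sin(a)]
def rect(a,b): return np.array([[a,b],[-a,b],[-a,-b],[a,-b]])/2
M={'slim_roll':(circ(.017),.052),'thick_roll':(circ(.028),.052),'bar_die':(rect(.084,.022),.04),'round_die':(circ(.021),.04),
'square_die':(rect(.042,.042),.04),'oblong_tray':(rect(.22,.1),.012),'square_tray':(rect(.18,.18),.012),
'corner_die':(np.array([[-27,-27],[27,-27],[27,-7],[-7,27],[-27,27]])/1e3,.04)}
def proj(p,P):
    W=np.array(p['world_to_cam']); r,_=cv2.Rodrigues(W[:3,:3])
    return cv2.projectPoints(np.array(P,float),r,W[:3,3].copy(),np.array(p['camera_matrix']),np.array(p['dist_coeffs']))[0][:,0]
def hull(p,n,x,y,a,z=0):
    c,h=M[n]; R=np.array([[np.cos(a),-np.sin(a)],[np.sin(a),np.cos(a)]])
    q=c@R.T+[x,y]; P=np.r_[np.c_[q,np.full(len(q),z)],np.c_[q,np.full(len(q),z+h)]]
    return cv2.convexHull(proj(p,P).astype(np.float32))
def feat(m):
    s=lambda v:np.sign(v)*np.sqrt(abs(v))
    return np.array([m['m10']/m['m00'],m['m01']/m['m00'],(m['mu20']-m['mu02'])/m['m00']/10,m['mu11']/m['m00']/10])
def iou(mask,hl):
    r=np.zeros(mask.shape,np.uint8); cv2.fillPoly(r,[np.round(hl).astype(np.int32)],1); return (mask&(r>0)).sum()/(mask|(r>0)).sum()
def fit(p,n,d,x0,z=0):
    t=feat(cv2.moments(d['mask'].astype(np.uint8),True)); rot='roll' not in n and 'round' not in n and n!='corner_die'
    if 'square' in n: # symmetric moments: yaw by min-area rectangle later
        rot=False
    f=lambda v:(feat(cv2.moments(hull(p,n,v[0],v[1],v[2] if rot else x0[2],z)))-t)[:4 if rot else 2]
    v=least_squares(f,x0 if rot else x0[:2],x_scale=.01,diff_step=1e-3).x
    v=np.array(v if rot else [*v,x0[2]])
    if 'square' in n:
        best=max(((iou(d['mask'],hull(p,n,v[0],v[1],a,z)),a) for a in np.arange(-.8,.8,.02)))
        v[2]=best[1]
    return v,iou(d['mask'],hull(p,n,*v,z))
E
python3 - <<'E'
from h import *
px={'oblong_tray':(379,197,-.4),'square_tray':(134,183,-.08),'slim_roll':(300,149,0),'thick_roll':(207,213,0),'bar_die':(304,214,.25),'round_die':(253,150,0),'square_die':(203,152,.2),'corner_die':(258,208,.8)}
P=[grab_frame('top'),grab_frame('side')]
import cv2
ims=[p['frame'][:,:,::-1].copy() for p in P]
for n,(u,w,a) in px.items():
    # initial guess: ~1.77mm/px
    x0=None
    g=least_squares(lambda v:proj(P[0],[[v[0],v[1],.03]])[0]-[u,w],[.5,0]).x
    x0=[g[0],g[1],a]
    for i,p in enumerate(P):
        ds=cut_out(p,n)
        ds=[d for d in ds if np.hypot(*(np.array(d['point'])-proj(p,[[g[0],g[1],.02]])[0]))<25]
        if not ds: print(n,i,'none'); continue
        v,q=fit(p,n,ds[0],x0); print(n,['top','side'][i],v.round(4),round(q,2),round(ds[0]['confidence'],2))
        cv2.polylines(ims[i],[np.round(hull(p,n,*v)).astype(int)],True,(0,0,255),1)
cv2.imwrite('pics/fit.png',cv2.resize(ims[0][120:270,80:430],(800,343),interpolation=cv2.INTER_CUBIC))
cv2.imwrite('pics/fits.png',cv2.resize(ims[1][120:380,80:450],(800,562)))
E
```

```text
oblong_tray 0 none
oblong_tray side [ 0.4801 -0.3414 -0.4624] 0.98 0.68
square_tray top [ 0.5348  0.3252 -0.14  ] 0.98 0.75
square_tray side [ 0.5351  0.3233 -0.12  ] 0.95 0.59
slim_roll top [ 0.6083 -0.1221  0.    ] 0.79 0.43
slim_roll side [ 0.6129 -0.1227  0.    ] 0.85 0.85
thick_roll top [0.4417 0.1214 0.    ] 0.84 0.7
thick_roll side [0.4451 0.1218 0.    ] 0.88 0.85
bar_die top [ 0.4343 -0.1283  0.3604] 0.79 0.63
bar_die 1 none
round_die 0 none
round_die side [ 0.6055 -0.0017  0.    ] 0.86 0.87
square_die top [0.6069 0.1332 0.5   ] 0.83 0.84
square_die side [0.6068 0.1336 0.34  ] 0.91 0.9
corner_die top [ 0.4453 -0.0015  0.8   ] 0.47 0.63
corner_die side [ 0.4528 -0.0068  0.8   ] 0.67 0.91
```

View pics/fit.png

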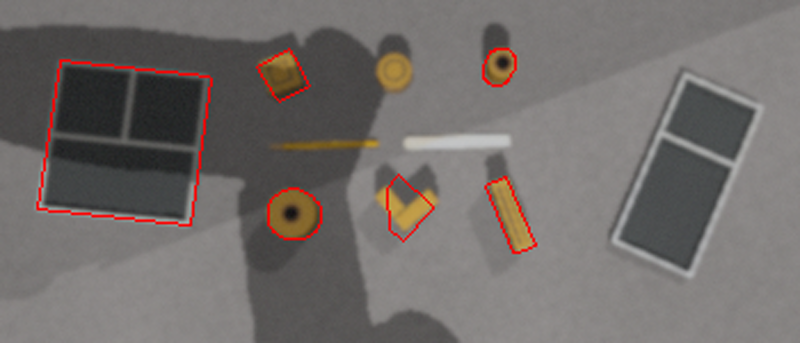

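All fits lie on the things (the corner hull is only rough, and it isn't needed). First the thick roll, at about (0.443, 0.1216). I square the tool to the world axes and fly there.

>>> servo_tool([
  [1, 0, 0, 0.05, -0.135],
  [1, 0, 0, 0.05, -0.135],
  [1, 0, 0, 0.05, -0.135],
], newtons=40)

```text
clock: 2.1
eef_pos: [0.2031, 0.6175, 0.2586]
ee_rot: [0.0, -0.002, 1.0, 0.0]
ft_force: [1.4, -0.3, 1.0]
grip_width: 1.0
gripper_force: 0.0
```

>>> servo_tool([
  [1, -0.067, -0.1375, 0.018, 0],
  [1, -0.067, -0.1375, 0.018, 0],
  [1, -0.067, -0.1375, 0.018, 0],
  [1, -0.067, -0.1375, 0.018, 0],
  [1, -0.067, -0.1375, 0.018, 0],
  [1, -0.067, -0.1375, 0.018, 0],
  [1, -0.067, -0.1375, 0.018, 0],
  [1, -0.067, -0.1375, 0.018, 0],
  [1, -0.067, -0.1375, 0.018, 0],
  [1, -0.067, -0.1375, 0.018, 0],
  [1, -0.067, -0.1375, 0.018, 0],
  [1, -0.067, -0.1375, 0.018, 0],
])

```text
clock: 3.3
eef_pos: [0.4451, 0.1207, 0.1944]
ee_rot: [0.001, -0.0, 1.0, 0.0]
ft_force: [0.0, 1.2, -0.1]
grip_width: 0.997
gripper_force: 0.0
```

>>> servo_tool([
  [1, 0, 0, 0.116, 0],
  [1, 0, 0, 0.116, 0],
  [1, 0, 0, 0.116, 0],
  [0.4, 0, 0, 0, 0],
  [0.4, 0, 0, 0, 0],
  [0.4, 0, 0, 0, 0],
  [0.4, 0, 0, 0, 0],
  [0.4, 0, 0, 0, 0],
])

```text
clock: 4.1
eef_pos: [0.4454, 0.1228, 0.0913]
ee_rot: [0.001, -0.0, 1.0, 0.0]
ft_force: [0.6, 0.1, -0.5]
grip_width: 0.634
gripper_force: 42.2
```

>>> servo_tool([
  [0.4, 0, 0, -0.11, 0],
  [0.4, 0, 0, -0.11, 0],
  [0.4, 0, 0, -0.11, 0],
  [0.4, -0.031, 0.138, 0, 0],
  [0.4, -0.031, 0.138, 0, 0],
  [0.4, -0.031, 0.138, 0, 0],
  [0.4, -0.031, 0.138, 0, 0],
  [0.4, -0.031, 0.138, 0, 0],
  [0.4, 0, 0, 0, 0],
])

```text
clock: 5.0
eef_pos: [0.4916, 0.3337, 0.1898]
ee_rot: [0.001, -0.002, 1.0, 0.001]
ft_force: [0.2, 0.3, -0.9]
grip_width: 0.635
gripper_force: 43.0
```

>>> servo_tool([
  [0.4, 0, 0, 0.12, 0],
  [0.4, 0, 0, 0.12, 0],
  [0.4, 0, 0, 0.07, 0],
  [0.4, 0, 0, 0, 0],
])

```text
clock: 5.4
eef_pos: [0.4901, 0.3287, 0.0941]
ee_rot: [-0.001, -0.0, 1.0, -0.001]
ft_force: [0.4, 0.4, -0.9]
grip_width: 0.633
gripper_force: 47.0
```

>>> servo_tool([
  [0.4, 0, 0, 0.003, 0],
  [0.9, 0, 0, 0, 0],
  [0.9, 0, 0, 0, 0],
  [0.9, 0, 0, 0, 0],
  [0.9, 0, 0, -0.12, 0],
  [0.9, 0, 0, -0.15, 0],
  [0.9, 0, 0, -0.08, 0],
  [0.9, 0, 0, 0, 0],
])

```text
clock: 6.2
eef_pos: [0.4933, 0.3309, 0.206]
ee_rot: [0.005, -0.0, 1.0, 0.003]
ft_force: [0.6, 0.0, 0.4]
grip_width: 0.903
gripper_force: 0.0
```

Run:
```python
from h import *
P=[grab_frame('top'),grab_frame('side')]
for p in P:
  for n,x0 in [('thick_roll',(.49,.33,0,.004)),('round_die',(.606,-.002,0,0)),('square_die',(.607,.133,.4,0)),('slim_roll',(.611,-.122,0,0)),('bar_die',(.434,-.128,.36,0)),('oblong_tray',(.48,-.34,-.42,0))]:
    for d in cut_out(p,n)[:2]:
      if np.hypot(*(np.array(d['point'])-proj(p,[[x0[0],x0[1],.02]])[0]))<25:
        v,q=fit(p,n,d,x0[:3],x0[3]); print(n,v.round(4),round(q,2))
cv2.imwrite('pics/a1.png',cv2.resize(P[1]['frame'][100:300,80:400,::-1],(800,500)))
```

```text
thick_roll [0.4796 0.3277 0.    ] 0.6
round_die [0.6048 0.0013 0.    ] 0.76
square_die [0.6056 0.1346 0.36  ] 0.89
slim_roll [ 0.6086 -0.1234  0.    ] 0.8
bar_die [ 0.4347 -0.1288  0.3648] 0.7
oblong_tray [ 0.4771 -0.3392 -0.449 ] 0.93
thick_roll [0.4899 0.3269 0.    ] 0.83
round_die [6.086e-01 1.000e-04 0.000e+00] 0.91
square_die [0.6072 0.1321 0.32  ] 0.87
slim_roll [ 0.6147 -0.1212  0.    ] 0.94
bar_die [ 0.439  -0.1288  0.3074] 0.87
oblong_tray [ 0.4802 -0.3416 -0.4647] 0.98
```

View pics/a1.png

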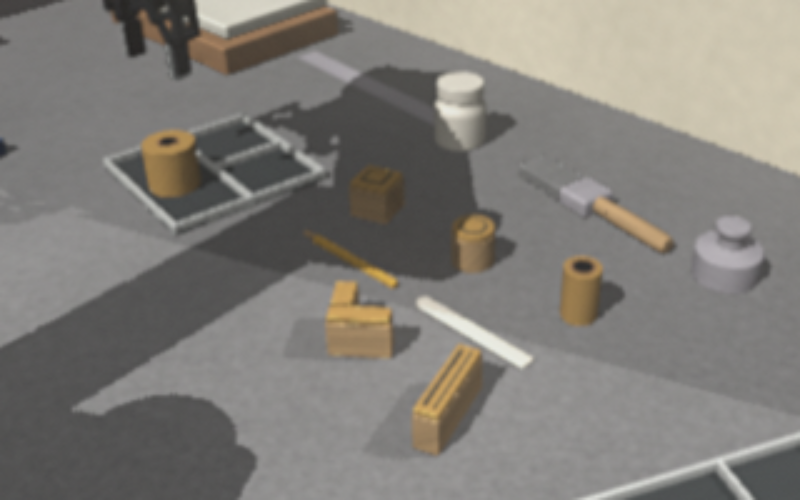

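The thick roll stands in the full-width compartment, at about (172,160) in the crop. Next is the round die.

>>> servo_tool([
  [1, -0.048, -0.138, 0, 0],
  [1, -0.048, -0.138, 0, 0],
  [1, -0.048, -0.138, 0, 0],
  [1, -0.048, -0.138, 0, 0],
  [1, -0.048, -0.138, 0, 0],
  [1, -0.048, -0.138, 0, 0],
  [1, -0.048, -0.138, 0, 0],
  [1, -0.048, -0.138, 0, 0],
  [1, 0, 0, 0, 0],
])

```text
clock: 7.8
eef_pos: [0.6076, -0.0061, 0.2003]
ee_rot: [0.001, 0.003, 1.0, -0.001]
ft_force: [0.3, -0.1, 1.0]
grip_width: 0.999
gripper_force: 0.0
```

>>> servo_tool([
  [0.9, 0, 0, 0.14, 0],
  [0.9, 0, 0, 0.14, 0],
  [0.9, 0, 0, 0.12, 0],
  [0.2, 0, 0, 0, 0],
  [0.2, 0, 0, 0, 0],
  [0.2, 0, 0, 0, 0],
  [0.2, 0, 0, 0, 0],
  [0.2, 0, 0, 0, 0],
  [0.2, 0, 0, 0, 0],
])

```text
clock: 8.7
eef_pos: [0.6074, -0.0017, 0.0818]
ee_rot: [0.002, -0.0, 1.0, -0.0]
ft_force: [-0.4, -0.1, 5.2]
grip_width: 0.478
gripper_force: 41.1
```

>>> servo_tool([
  [0.2, 0, 0, -0.11, 0],
  [0.2, 0, 0, -0.11, 0],
  [0.2, 0, 0, -0.11, 0],
  [0.2, 0.009, 0.135, 0, 0],
  [0.2, 0.009, 0.135, 0, 0],
  [0.2, 0.009, 0.135, 0, 0],
  [0.2, 0.009, 0.135, 0, 0],
  [0.2, 0.009, 0.135, 0, 0],
  [0.2, 0.009, 0.135, 0, 0],
  [0.2, 0.009, 0.135, 0, 0],
  [0.2, 0.009, 0.135, 0, 0],
  [0.2, 0.009, 0.135, 0, 0],
])

```text
clock: 9.9
eef_pos: [0.5814, 0.3644, 0.179]
ee_rot: [0.0, -0.0, 1.0, -0.0]
ft_force: [-0.5, -0.3, 0.2]
grip_width: 0.478
gripper_force: 40.8
```

>>> servo_tool([
  [0.2, 0, 0, 0, 0],
  [0.2, 0, 0, 0.12, 0],
  [0.2, 0, 0, 0.12, 0],
  [0.2, 0, 0, 0.07, 0],
  [0.2, 0, 0, 0, 0],
])

```text
clock: 10.4
eef_pos: [0.5813, 0.3617, 0.084]
ee_rot: [-0.001, 0.0, 1.0, -0.001]
ft_force: [0.8, -0.0, 0.7]
grip_width: 0.477
gripper_force: 46.1
```

>>> servo_tool([
  [0.2, 0, 0, 0.003, 0],
  [0.75, 0, 0, 0, 0],
  [0.75, 0, 0, 0, 0],
  [0.75, 0, 0, 0, 0],
  [0.75, 0, 0, -0.12, 0],
  [0.75, 0, 0, -0.14, 0],
  [0.9, 0, 0, -0.07, 0],
  [0.9, 0, 0, 0, 0],
])

```text
clock: 11.2
eef_pos: [0.584, 0.3641, 0.19]
ee_rot: [0.004, -0.0, 1.0, 0.002]
ft_force: [0.4, -0.1, 1.1]
grip_width: 0.904
gripper_force: 0.0
```

>>> servo_tool([
  [1, -0.013, -0.127, 0, 0],
  [1, -0.013, -0.127, 0, 0],
  [1, -0.013, -0.127, 0, 0],
  [1, -0.013, -0.127, 0, 0],
  [1, -0.013, -0.127, 0, 0],
  [1, -0.013, -0.127, 0, 0],
  [1, 0, 0, 0, -0.147],
  [1, 0, 0, 0, -0.147],
  [1, 0, 0, 0, -0.147],
  [1, 0, 0, 0, 0],
])

```text
clock: 12.2
eef_pos: [0.6046, 0.134, 0.1825]
ee_rot: [-0.001, -0.172, 0.985, 0.0]
ft_force: [-0.1, -0.7, 0.3]
grip_width: 1.003
gripper_force: 0.0
```

Run:
```python
from h import *
print(sense()['eef_pos'])
P=[grab_frame('top'),grab_frame('side')]
for p in P:
  for n,x0 in [('round_die',(.584,.362,0,.004)),('square_die',(.607,.133,.4,0))]:
    for d in cut_out(p,n)[:1]:
        v,q=fit(p,n,d,x0[:3],x0[3]); print(n,v.round(4),round(q,2))
cv2.imwrite('pics/a2.png',cv2.resize(P[1]['frame'][100:300,80:400,::-1],(800,500)))
```

```text
[0.60461982 0.13395158 0.1825411 ]
round_die [0.58   0.3624 0.    ] 0.76
round_die [0.582  0.3609 0.    ] 0.91
square_die [0.6073 0.1332 0.48  ] 0.9
```

View pics/a2.png

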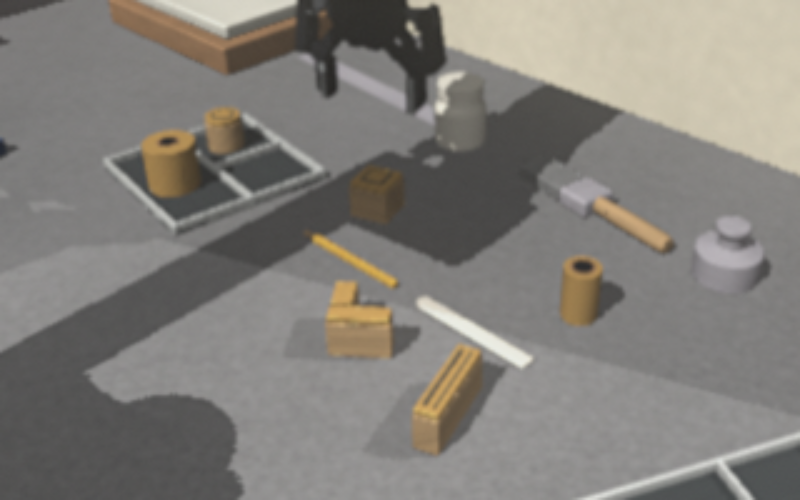

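Round die is standing in its compartment (225,130). Gripping the square die now.

>>> servo_tool([
  [1, 0, 0, 0.11, -0.07],
  [1, 0, 0, 0.11, 0],
  [1, 0, 0, 0.11, 0],
  [0.2, 0, 0, 0, 0],
  [0.2, 0, 0, 0, 0],
  [0.2, 0, 0, 0, 0],
  [0.2, 0, 0, 0, 0],
  [0.2, 0, 0, 0, 0],
  [0.2, 0, 0, 0, 0],
])

```text
clock: 13.4
eef_pos: [0.607, 0.1345, 0.0877]
ee_rot: [0.002, -0.199, 0.98, -0.0]
ft_force: [0.4, -0.2, 6.8]
grip_width: 0.491
gripper_force: 39.9
```

>>> servo_tool([
  [0.2, 0, 0, -0.11, 0],
  [0.2, 0, 0, -0.11, 0.17],
  [0.2, 0, 0, -0.11, 0.17],
  [0.2, 0, 0, 0, 0.17],
  [0.2, 0.028, 0.117, 0, 0],
  [0.2, 0.028, 0.117, 0, 0],
  [0.2, 0.028, 0.117, 0, 0],
  [0.2, 0.028, 0.117, 0, 0],
  [0.2, 0, 0, 0, 0],
])

```text
clock: 14.3
eef_pos: [0.5702, 0.278, 0.1842]
ee_rot: [0.0, -0.003, 1.0, 0.001]
ft_force: [0.2, -0.5, -0.5]
grip_width: 0.49
gripper_force: 39.8
```

>>> servo_tool([
  [0.2, 0, 0, 0.12, 0],
  [0.2, 0, 0, 0.12, 0],
  [0.2, 0, 0, 0.07, 0],
  [0.2, 0, 0, 0, 0],
])

```text
clock: 14.7
eef_pos: [0.5712, 0.2737, 0.0895]
ee_rot: [-0.001, -0.0, 1.0, -0.001]
ft_force: [-0.3, -0.0, -0.5]
grip_width: 0.484
gripper_force: 41.1
```

>>> servo_tool([
  [0.2, 0, 0, 0.003, 0],
  [0.75, 0, 0, 0, 0],
  [0.75, 0, 0, 0, 0],
  [0.75, 0, 0, 0, 0],
  [0.75, 0, 0, -0.12, 0],
  [0.75, 0, 0, -0.14, 0],
  [0.9, 0, 0, -0.07, 0],
  [0.9, 0, 0, 0, 0],
])

```text
clock: 15.5
eef_pos: [0.5738, 0.2755, 0.1946]
ee_rot: [0.004, -0.001, 1.0, 0.002]
ft_force: [1.3, 0.5, 0.6]
grip_width: 0.904
gripper_force: 0.0
```

>>> servo_tool([
  [1, -0.013, -0.132, 0, 0],
  [1, -0.013, -0.132, 0, 0],
  [1, -0.013, -0.132, 0, 0],
  [1, -0.013, -0.132, 0, 0],
  [1, -0.013, -0.132, 0, 0],
  [1, -0.013, -0.132, 0, 0],
  [1, -0.013, -0.132, 0, 0],
  [1, -0.013, -0.132, 0, 0],
  [1, -0.013, -0.132, 0, 0],
  [1, -0.013, -0.132, 0, 0],
  [1, 0, 0, 0, 0],
])

```text
clock: 16.6
eef_pos: [0.6105, -0.1253, 0.1876]
ee_rot: [-0.001, 0.002, 1.0, -0.0]
ft_force: [-0.0, 0.1, -0.5]
grip_width: 0.997
gripper_force: 0.0
```

Run:
```python
from h import *
print(sense()['eef_pos'])
P=[grab_frame('top'),grab_frame('side')]
for p in P:
  for n,x0 in [('square_die',(.573,.274,.0,.004)),('slim_roll',(.611,-.122,.0,0))]:
    for d in cut_out(p,n)[:1]:
        v,q=fit(p,n,d,x0[:3],x0[3]); print(n,v.round(4),round(q,2))
cv2.imwrite('pics/a3.png',cv2.resize(P[1]['frame'][100:300,80:400,::-1],(800,500)))
```

```text
[ 0.61047697 -0.12531407  0.18757831]
square_die [ 0.5695  0.2747 -0.06  ] 0.92
slim_roll [0.5796 0.3612 0.    ] 0.87
square_die [0.5743 0.2736 0.72  ] 0.86
```

View pics/a3.png

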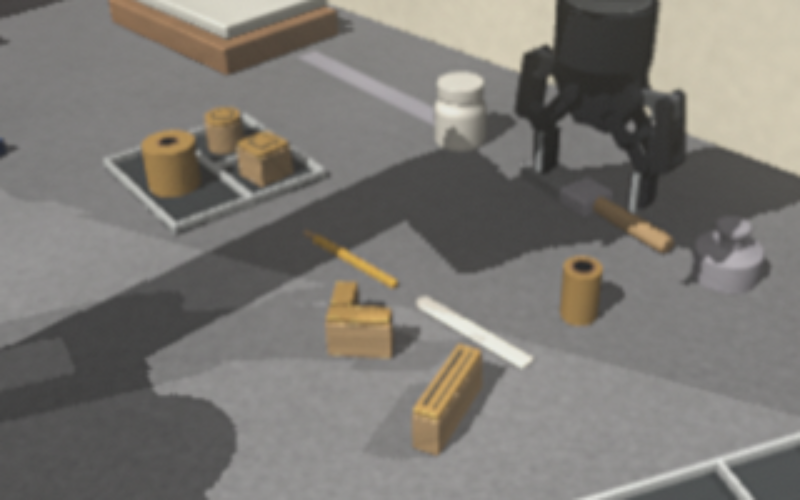

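The square-tray kit is complete (172,160; 223,130; 265,158). Now the slim roll.

>>> servo_tool([
  [1, 0, 0, 0.11, 0],
  [1, 0, 0, 0.11, 0],
  [1, 0, 0, 0.11, 0],
  [0.1, 0, 0, 0, 0],
  [0.1, 0, 0, 0, 0],
  [0.1, 0, 0, 0, 0],
  [0.1, 0, 0, 0, 0],
  [0.1, 0, 0, 0, 0],
  [0.1, 0, 0, 0, 0],
  [0.1, 0, 0, 0, 0],
])

```text
clock: 17.9
eef_pos: [0.6127, -0.1217, 0.093]
ee_rot: [0.002, -0.0, 1.0, -0.0]
ft_force: [-0.2, 1.1, 6.8]
grip_width: 0.37
gripper_force: 40.2
```

>>> servo_tool([
  [0.1, 0, 0, -0.11, 0],
  [0.1, 0, 0, -0.11, 0],
  [0.1, 0, 0, -0.11, 0],
  [0.1, 0.038, -0.138, 0, 0],
  [0.1, 0.038, -0.138, 0, 0],
  [0.1, 0.038, -0.138, 0, 0],
  [0.1, 0.038, -0.138, 0, 0],
  [0.1, 0.038, -0.138, 0, 0],
  [0.1, 0.038, -0.138, 0, 0],
  [0.1, 0, 0, 0, 0],
])

```text
clock: 18.9
eef_pos: [0.5411, -0.3744, 0.1895]
ee_rot: [0.0, 0.002, 1.0, -0.001]
ft_force: [0.8, 0.1, -1.0]
grip_width: 0.373
gripper_force: 40.3
```

>>> servo_tool([
  [0.1, 0, 0, 0.12, 0],
  [0.1, 0, 0, 0.12, 0],
  [0.1, 0, 0, 0.07, 0],
  [0.1, 0, 0, 0, 0],
])

```text
clock: 19.3
eef_pos: [0.5427, -0.3689, 0.0951]
ee_rot: [-0.001, -0.001, 1.0, 0.001]
ft_force: [0.4, -0.3, -1.5]
grip_width: 0.375
gripper_force: 44.7
```

>>> servo_tool([
  [0.1, 0, 0, 0.003, 0],
  [0.7, 0, 0, 0, 0],
  [0.7, 0, 0, 0, 0],
  [0.7, 0, 0, 0, 0],
  [0.7, 0, 0, 0, 0],
  [0.7, 0, 0, -0.12, 0],
  [0.7, 0, 0, -0.14, 0],
  [0.8, 0, 0, -0.07, 0],
  [0.8, 0, 0, 0, 0],
])

```text
clock: 20.2
eef_pos: [0.5447, -0.3714, 0.1997]
ee_rot: [0.004, -0.0, 1.0, -0.003]
ft_force: [0.1, -0.0, -0.6]
grip_width: 0.803
gripper_force: 0.0
```

>>> servo_tool([
  [0.8, 0.059, 0.134, 0, 0],
  [0.8, 0.059, 0.134, 0, 0],
  [0.8, 0.059, 0.134, 0, 0],
  [0.8, 0.059, 0.134, 0, 0],
  [0.8, 0.059, 0.134, 0, 0],
  [0.8, 0.059, 0.134, 0, 0],
  [0.8, 0, 0, 0, -0.145],
  [0.8, 0, 0, 0, -0.145],
  [0.8, 0, 0, 0, -0.145],
  [0.8, 0, 0, 0, 0],
])

```text
clock: 21.2
eef_pos: [0.4356, -0.1283, 0.1928]
ee_rot: [-0.001, -0.171, 0.985, 0.001]
ft_force: [-0.2, 0.0, -0.6]
grip_width: 0.803
gripper_force: 0.0
```

Run:
```python
from h import *
print(sense()['eef_pos'])
P=[grab_frame('top'),grab_frame('side')]
for p in P:
  for n,x0 in [('slim_roll',(.543,-.371,.0,.004)),('bar_die',(.436,-.128,.34,0))]:
    for d in cut_out(p,n)[:1]:
        v,q=fit(p,n,d,x0[:3],x0[3]); print(n,v.round(4),round(q,2))
cv2.imwrite('pics/a4.png',cv2.resize(P[1]['frame'][140:384,150:450,::-1],(720,586)))
```

```text
[ 0.43563245 -0.12831042  0.1927625 ]
slim_roll [ 0.5368 -0.3688  0.    ] 0.83
bar_die [ 0.4012 -0.1342  0.747 ] 0.1
slim_roll [ 0.5406 -0.3704  0.    ] 0.93
bar_die [ 0.4382 -0.1293  0.3396] 0.88
```

View pics/a4.png

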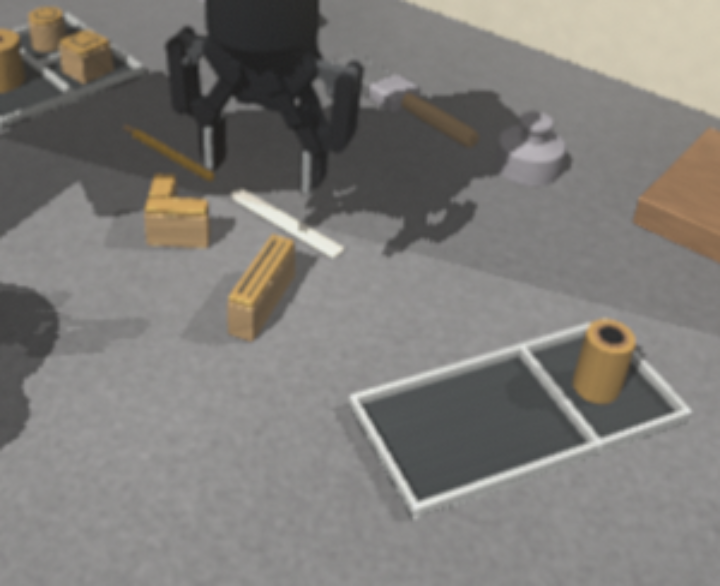

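Slim roll stands in the short compartment (603,360), and the bar is where expected. Gripping it.

>>> servo_tool([
  [0.8, 0, 0, 0.122, 0],
  [0.8, 0, 0, 0.122, 0],
  [0.8, 0, 0, 0.122, 0],
  [0.05, 0, 0, 0, 0],
  [0.05, 0, 0, 0, 0],
  [0.05, 0, 0, 0, 0],
  [0.05, 0, 0, 0, 0],
  [0.05, 0, 0, 0, 0],
  [0.05, 0, 0, 0, 0],
  [0.05, 0, 0, 0, 0],
])

```text
clock: 22.5
eef_pos: [0.438, -0.1295, 0.0868]
ee_rot: [0.002, -0.17, 0.985, -0.001]
ft_force: [-0.5, 0.9, 6.7]
grip_width: 0.247
gripper_force: 41.3
```

>>> servo_tool([
  [0.05, 0, 0, -0.11, 0],
  [0.05, 0, 0, -0.11, 0.145],
  [0.05, 0, 0, -0.11, 0.145],
  [0.05, 0, 0, 0, 0.145],
  [0.05, -0.005, -0.13, 0, 0],
  [0.05, -0.005, -0.13, 0, 0],
  [0.05, -0.005, -0.13, 0, 0],
  [0.05, -0.005, -0.13, 0, 0],
  [0.05, -0.005, -0.13, 0, 0],
  [0.05, 0, 0, 0, 0.19],
  [0.05, 0, 0, 0, 0.19],
  [0.05, 0, 0, 0, 0.19],
])

```text
clock: 23.7
eef_pos: [0.4439, -0.3242, 0.1837]
ee_rot: [0.0, 0.225, 0.974, -0.0]
ft_force: [0.1, 0.5, -1.3]
grip_width: 0.243
gripper_force: 40.4
```

>>> servo_tool([
  [0.05, 0, 0, 0, 0],
  [0.05, 0, 0, 0.12, 0],
  [0.05, 0, 0, 0.12, 0],
  [0.05, 0, 0, 0.07, 0],
  [0.05, 0, 0, 0, 0],
])

```text
clock: 24.2
eef_pos: [0.444, -0.3234, 0.0896]
ee_rot: [-0.001, 0.22, 0.976, 0.0]
ft_force: [0.4, -0.2, -0.9]
grip_width: 0.245
gripper_force: 44.4
```

>>> servo_tool([
  [0.05, 0, 0, 0.003, 0],
  [0.6, 0, 0, 0, 0],
  [0.6, 0, 0, 0, 0],
  [0.6, 0, 0, 0, 0],
  [0.6, 0, 0, 0, 0],
  [0.6, 0, 0, -0.12, 0],
  [0.6, 0, 0, -0.14, 0],
  [0.6, 0, 0, -0.15, 0],
  [0.6, 0, 0, -0.15, 0],
  [0.6, 0, 0, 0, 0],
])

```text
clock: 25.2
eef_pos: [0.4466, -0.326, 0.2663]
ee_rot: [0.007, 0.221, 0.975, -0.004]
ft_force: [0.5, -1.0, 0.0]
grip_width: 0.598
gripper_force: 0.0
```

Run:
```python
from h import *
p=grab_frame('side')
for n,x0 in [('slim_roll',(.543,-.371,.0,.004)),('bar_die',(.446,-.324,-.45,.004)),('thick_roll',(.49,.33,0,.004)),('round_die',(.58,.361,0,.004)),('square_die',(.573,.274,0,.004)),('oblong_tray',(.48,-.34,-.45,0))]:
    for d in cut_out(p,n)[:1]:
        v,q=fit(p,n,d,x0[:3],x0[3]); print(n,v.round(4),round(q,2))
cv2.imwrite('pics/a5.png',cv2.resize(p['frame'][100:384,80:450,::-1],(780,599)))
```

```text
slim_roll [ 0.5391 -0.3707  0.    ] 0.9
bar_die [ 0.4434 -0.3247 -0.4337] 0.88
thick_roll [0.4905 0.3288 0.    ] 0.91
round_die [0.5822 0.3611 0.    ] 0.86
square_die [ 0.5704  0.27   -0.26  ] 0.87
oblong_tray [ 0.4692 -0.345  -0.5631] 0.59
```

View pics/a5.png

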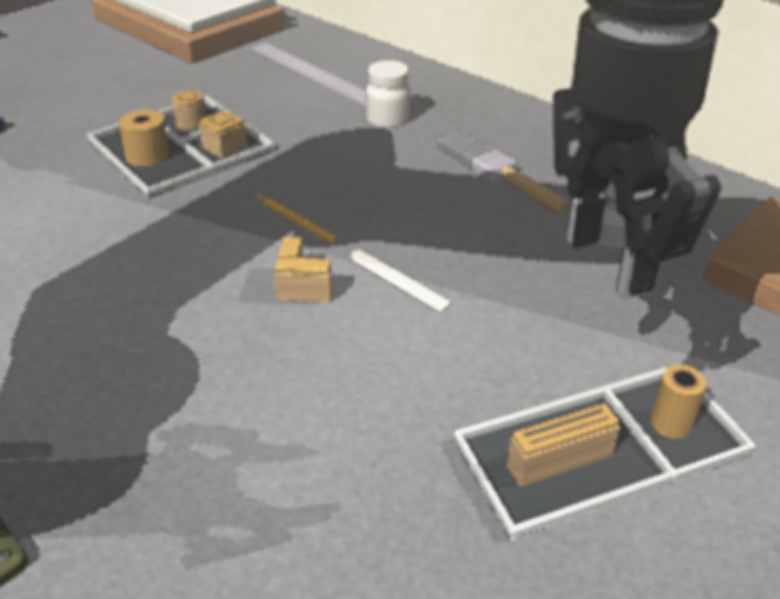

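The picture shows all five standing in their compartments: bar (565,443), slim (680,402), thick (143,138), round (188,108), square (222,132). The corner die at (303,270) is untouched and the gripper is clear, so I'm handing in.

```bash
python3 -c "from cell import *; print(sign_off())"
```

```text
the job is handed in; nothing more can be done
None
```

Both kits are made up and handed in at about 25 s. In the last picture all five pieces stand in their compartments and the corner die looks unmoved; `sign_off()` gave no verdict.

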